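# Tilt the drain plate out of its deep tray

## Task

Take the drain plate with the orange grip out of its deep clear tray: lift it by the grip so that the grip end comes up first and the other end slips out from under the blue strip. Then lay the plate flat, lengthwise and centred, on the wooden board, setting it down gently before letting go, and leave the plate with the green grip where it is.

Things in the scene. Friction and masses are not known exactly. Their poses are not given: they have to be found in the camera images.
- plate: The one to take: metal plate 180 (x) x 80 (y) x 6 mm, about 0.25 kg, flat on its tray's 4 mm floor. Rigid upright orange bar grip, 28 (x) x 14 (y) mm, centred 73 mm along +x from the plate's middle (far end from the robot), top 136 mm above the plate's underside, 56 mm above the tray walls. Origin: middle of the underside; x towards the grip, z up
- tray: Fixed clear tray holding the orange-grip plate: outside 198 (x) x 100 (y) x 84 mm high, 110 mm wide at the rim; 190 x 92 mm inside. Blue strip on the rim at the -x end (robot side), top 88 mm, overhangs the inside 20 mm: the mouth runs from x -75 to +95 mm, so the plate comes out only tilted (25 to 45 degrees is enough), grip end up. Origin: centre of underside; x away from the strip, z up
- board: Wooden board lying fixed on the counter, 260 (x) x 180 (y) x 16 mm. Origin: centre of its underside; x along its length, z up; its top is 16 mm above the origin. The plate may lie on it with its grip at either end
- spare_plate: The one to leave alone: same plate, same size and axes, but with a green grip, in a second tray of the same kind
Things that resemble listed ones, but are neither listed nor needed, are in the scene too. What is shaped like the plate but purple or yellow is not meant.

How it is judged:
By the outcome, as a careful person would: the job done as asked, in the order asked, and still so for the second after the job is handed in, with the robot touching nothing.
It also fails if it takes over 50 s, if anything falls off the work surface, if the arm or the gripper's body presses on something with over 40 N, if the wrist force passes 120 N, or if a joint passes its speed limit or range.

## Robot

A 6-joint arm with a two-finger parallel gripper is mounted at the origin on the work surface. World frame = base frame: x ahead of the robot, y to its left, z up, the work surface at z = 0. Lengths are in m, angles in degrees, forces in N, time in s.
With the tool pointing down it reaches from about 0.35 to 0.875 m from the base axis. Payload 4.2 kg.
Tool frame: the origin (TCP) lies on the centre line of the jaws, within the pads' length; the fingertips stand 11 mm ahead of it and the grasp point (between the pads) lies 8 mm behind it; z points along the fingers, y is the line along which they close (so a half turn about z gives the same grasp; the last joint's range is limited). The gripper opens to 87 mm and grips with 3 to 60 N. Pads are 19 mm wide; open, the fingers measure 117 mm over their backs; the gripper's body (75 mm by 190 mm) begins 51 mm behind the grasp point.
Start: joints at [-59.439, 22.042, 0.453, 0, -68.411, -14.817], TCP at [0.17, -0.602, 0.234] pointing down, gripper open.
Joint ranges: [-179.83, 179.83], [-69.29, 118.12], [-61.27, 80.66], [-181.25, 117.63], [-171.15, -9.14], [-177.46, 177.46]. Speed limits (degrees/s): [159.86, 159.86, 180, 180, 180, 180].

## Interface

Orientations are given as a 3x3 rotation matrix whose columns are the frame's x, y, z axes.
In Python, from station import r gives the robot as it stands.
- The arm moves only by the tool servo_tool, never from a script. Its argument "commands" is a list that holds one entry, the list of rows, each a list of 7 numbers: the closure, from 0 (fully open) to 1 (shut), then the shift along the tool's x, y, z in mm, then the turn, a rotation vector about the tool's x, y, z in rad. In form: [[[claw, x, y, z, ax, ay, az], ...]]. A call has exactly 5 rows; each row is the pose to reach, as a shift and turn from the pose commanded when the call began, along the tool's axes at that moment; what a row does not reach only later rows make up. A row lasts 1/10 s, in which the tool goes at most 50 mm and 8.59 degrees, less where a joint would pass 70% of its speed; a pose out of reach is approached as far as the arm can. A call with a gripper value outside its range is refused whole. The fingers move at their own pace and stop on an object; the grip force is fixed at half the most. Time passes only in rows, so rows that repeat a pose let the fingers close, or fill a call up. It gives the time, the measured TCP pose, the force, the opening and the grip force at its end, in the units of the state.
- r.sense(): the state, without advancing time (a new reading comes with each control period).
- r.capture(name): name is "side" or "top" or "wrist"; returns a dict with "pixels" (384x512x3 uint8, red, green, blue), "camera_matrix" (3x3 intrinsics, pixels), "R" (3x3) and "t" (3): a world point X has camera coordinates R X + t. Camera axes: x right, y down, z forward; pixel columns grow to the right and rows downward; lengths in m; the calibration is good to about 2 mm. A picture is of the moment at which its call begins. There is no depth.
- r.finish_job(): hands the job in; it is judged then, once.
The state is a dict: "time_s": time; "joints": joint angles; "joint_velocities": joint speeds; "effort": joint torques, N m; "tcp_pos": TCP position; "ee_rot": TCP orientation; "wrist_force": force on the tool from outside, world axes, zero at the start; "moment": the same for the moment, N m; "gripper_width": opening from 0.0 (shut) to 1.0 (fully open); "gripper_force": force on a finger pad.
Only numpy, scipy, OpenCV 4.12 (cv2) and the standard library are available. Lean on these libraries where they do the work, as an engineer would, in place of code of your own. Each camera call takes 0.05 s, during which the arm holds its last target. There are 200 camera calls.

## Working session

There is one attempt and no reset: what is moved stays moved. The work goes in short steps, Python scripts to look and compute and a tool call to move; the robot and the scene stay as the last step left them, time stands still between calls to the robot, and variables do not carry over. Pictures are saved under pics/ and viewed, at most 10 in all, crops included, and the job is handed in when it is done.

Besides the shell and the picture viewer there is one more tool, called after "Emit:" as name(argument=value, ...) on one line, values as JSON. servo_tool: Moves the arm, as the interface text tells. Its arguments: {"type":"object","properties":{"commands":{"type":"array","items":{"type":"array","items":{"type":"array","items":{"type":"number"}}}}},"required":["commands"]}

```bash
mkdir -p pics; ls; cat > h.py <<'E'
import numpy as np, cv2
from station import r
def cap(n,f=None):
    c=r.capture(n); c={k:np.array(v) for k,v in c.items()}
    if f: cv2.imwrite(f,c['pixels'][:,:,::-1])
    return c
def ray(c,uv):
    d=np.linalg.solve(c['camera_matrix'],[uv[0],uv[1],1.]); R=c['R']
    return -R.T@c['t'], R.T@d
def onz(c,uv,z):
    o,d=ray(c,uv); return o+d*(z-o[2])/d[2]
def proj(c,X):
    p=c['camera_matrix']@(c['R']@np.array(X)+c['t']); return p[:2]/p[2]
E
python3 - <<'E'
from h import *
ims=[]
for n in('top','side'):
    c=cap(n,f'pics/{n}0.png'); np.savez(f'{n}0.npz',**c)
    print(n,c['camera_matrix'].round(1).tolist(),(-c['R'].T@c['t']).round(3))
print(r.sense()['ee_rot'],r.sense()['time_s'])
E
```

```text
pics
top [[392.1, 0.0, 258.1], [0.0, 392.1, 190.8], [0.0, 0.0, 1.0]] [ 0.303 -0.092  1.003]
side [[380.2, 0.0, 257.2], [0.0, 380.2, 197.4], [0.0, 0.0, 1.0]] [0.383 0.683 0.498]
[[-9.62520513e-01 -2.71208188e-01 -6.16355222e-04]
 [-2.71208872e-01  9.62518763e-01  1.83801435e-03]
 [ 9.47689228e-05  1.93628752e-03 -9.99998121e-01]] 0.1
```

View pics/top0.png

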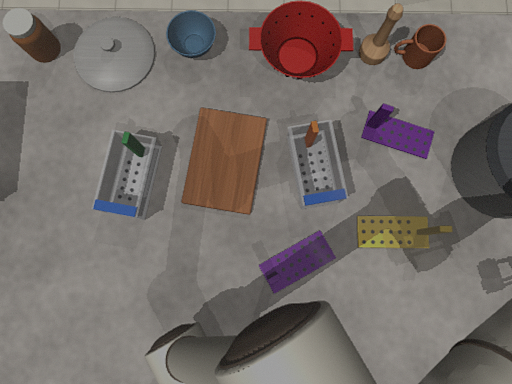

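View pics/side0.png

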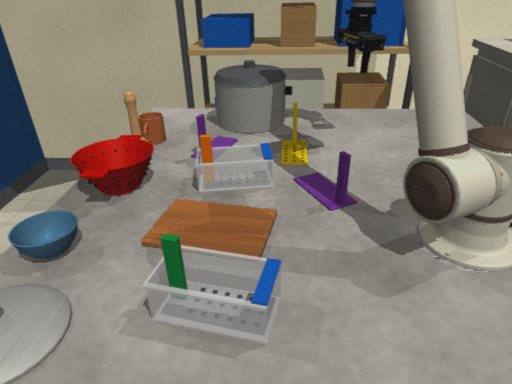

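The top view shows the orange grip at about (312,133), in a clear tray whose blue strip is at (324,197). The green-grip plate is at (133,145), the board at (225,160). Decoys are the purple plates at (398,135) and (297,262) and the yellow one at (393,232). Of these only (312,133) is an orange grip in a tray with a strip, so that is the target. I'll confirm it with a crop and measure.

```bash
cat > m.py <<'E'
from h import *
def mask(c,h0,h1,s,v,box):
    hsv=cv2.cvtColor(c['pixels'],cv2.COLOR_RGB2HSV)
    m=cv2.inRange(hsv,(h0,s,v),(h1,255,255)); k=np.zeros_like(m); x0,y0,x1,y1=box; k[y0:y1,x0:x1]=m[y0:y1,x0:x1]; return k
def rect(m):
    cs,_=cv2.findContours(m,cv2.RETR_EXTERNAL,cv2.CHAIN_APPROX_NONE); c=max(cs,key=cv2.contourArea)
    return c[:,0].astype(float), cv2.boxPoints(cv2.minAreaRect(c))
E
python3 - <<'E'
from m import *
t=dict(np.load('top0.npz')); s=dict(np.load('side0.npz'))
cv2.imwrite('pics/crop.png',cv2.resize(t['pixels'][95:225,170:360,::-1],None,fx=4.2,fy=4.2,interpolation=cv2.INTER_CUBIC))
for nm,a in dict(grip=(5,15,120,60,(290,110,335,160)),strip=(105,125,120,60,(295,180,350,210)),board=(5,18,60,50,(178,100,272,220))).items():
    c,b=rect(mask(t,*a)); print(nm,len(c),b.round(1).tolist())
    z=dict(grip=.14,strip=.088,board=.016)[nm]
    P=np.array([onz(t,p,z)[:2] for p in c],np.float32)
    R=cv2.minAreaRect(P); print(R)
c,b=rect(mask(s,5,15,150,80,(190,125,220,185))); print('side grip',b.tolist())
E
```

```text
grip 56 [[301.79998779296875, 143.89999389648438], [311.70001220703125, 119.30000305175781], [321.20001220703125, 123.0999984741211], [311.29998779296875, 147.6999969482422]]
((0.5771400928497314, -0.2168000489473343), (0.02334480918943882, 0.06324687600135803), 68.33763122558594)
strip 95 [[303.20001220703125, 195.3000030517578], [343.6000061035156, 188.10000610351562], [345.29998779296875, 197.8000030517578], [304.8999938964844, 204.89999389648438]]
((0.439266562461853, -0.25208091735839844), (0.023238029330968857, 0.09750376641750336), 10.464662551879883)
board 322 [[180.6999969482422, 202.5], [198.0, 105.5999984741211], [267.1000061035156, 118.0], [249.8000030517578, 214.89999389648438]]
((0.5450040102005005, -0.0087180957198143), (0.17910027503967285, 0.25897684693336487), 80.6854248046875)
side grip [[199.52304077148438, 135.03814697265625], [209.85690307617188, 134.21142578125], [212.0667724609375, 161.83465576171875], [201.73291015625, 162.661376953125]]
```

View pics/crop.png

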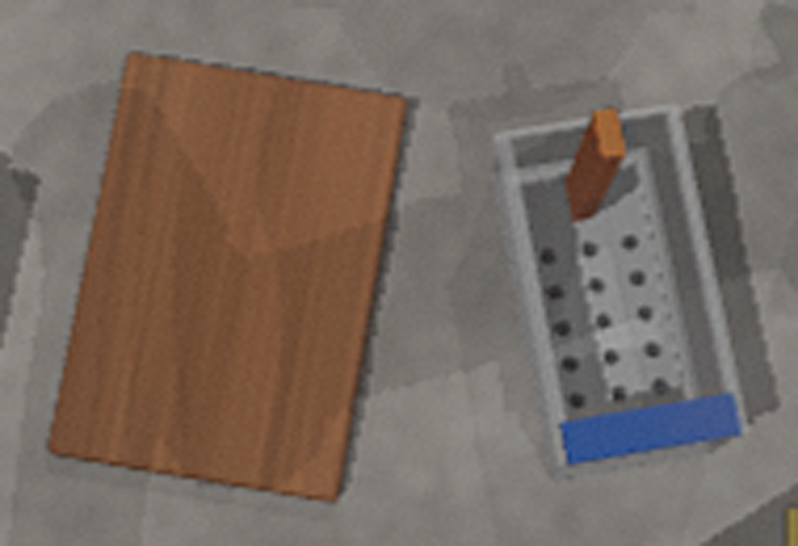

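The crop confirms it: an orange bar in the clear tray at full-image (315,127), with the blue strip at the robot end. Next I'll refine the grip's top face and check it against the side view.

```bash
cat > plan.py <<'E'
from h import *
from scipy.spatial.transform import Rotation as Ro
# tool pose for plate frame: yaw (deg), pitch (grip end up, deg); tool = Rz(yaw) Ry(-pitch) diag(-1,1,-1)
def toolR(yaw,pitch): return (Ro.from_euler('z',yaw,True)*Ro.from_euler('y',-pitch,True)).as_matrix()@np.diag([-1.,1,-1])
def delta(p,Rt,s=None):
    s=s or r.sense(); R0=np.array(s['ee_rot']); 
    return (R0.T@(np.array(p)-s['tcp_pos'])*1000).round(1).tolist(), Ro.from_matrix(R0.T@Rt).as_rotvec().round(3).tolist()
E
python3 - <<'E'
from m import *; from plan import *
t=dict(np.load('top0.npz')); s=dict(np.load('side0.npz'))
m=mask(t,5,16,150,0,(300,112,330,140)); v=t['pixels'][...,0]
print(v[118:136,308:322])
m=((m>0)&(v>165)).astype(np.uint8)
c,b=rect(m); q=b.mean(0); G=onz(t,q,.14); print('top face',b.round(1).tolist(),q,G)
P=np.array([onz(t,p,.14)[:2] for p in c],np.float32); print(cv2.minAreaRect(P))
print('side proj of G',proj(s,G))
S=np.array([.4393,-.2521])
for y in (10,10.5,11):
    u=np.array([np.cos(np.radians(y)),np.sin(np.radians(y))]); d=G[:2]-S; print(y,'along/lat mm from strip',d@u*1000,(u[0]*d[1]-u[1]*d[0])*1000)
# far rim corners of tray (crop px 497,135 / 680,107), rim z .084
for p in ((497,135),(680,107),(742,432),(566,462)): print(onz(t,(170+p[0]/4.2,95+p[1]/4.2),.084).round(4))
E
```

```text
[[119 118 119 118 120 117 116 116 115 118 126 132 134 132]
 [119 122 119 119 118 113 114 113 117 111 120 133 129 129]
 [119 121 117 115 114 108 105 111 119 111 121 127 129 126]
 [121 120 112 126 153 150 153 152 137 103 131 141 148 152]
 [119 120 115 132 161 157 158 158 149 136 152 152 144 139]
 [143 145 117 114 159 157 153 157 149 128 108 104 100 101]
 [144 130 101 116 160 155 156 156 157 139  78  83  85  88]
 [ 99  95  85 122 163 155 155 156 161 142  64  83  87  92]
 [ 79  85  85 110 150 157 154 152 159 142  80  85  87  87]
 [ 98 102  91  92 130 160 154 155 158 145  94  81  84  87]
 [ 91  97  89  81 113 160 155 155 157 155 133  77  84  87]
 [ 92  90  92  86 119 161 155 155 156 160 145  76  85  80]
 [ 91  91  95  86 124 164 158 155 156 158 145  93 100 106]
 [ 91  92  92  92 105 146 164 162 165 162 151 113 124 125]
 [ 95  95  92  90  89 108 126 109 106 107 121 133 133 135]
 [ 91  93  94  92  91  96  98  84  83  97 123 142 132 123]
 [ 95  92  94  95  98  96  91  92  89 103 126 113 100 111]
 [ 90  94  91  95 103  93  90  93  92  86  94  89  83 111]]Traceback (most recent call last):
  File "<stdin>", line 6, in <module>
  File "m.py", line 6, in rect
    cs,_=cv2.findContours(m,cv2.RETR_EXTERNAL,cv2.CHAIN_APPROX_NONE); c=max(cs,key=cv2.contourArea)
                                                                        ~~~^^^^^^^^^^^^^^^^^^^^^^^^
ValueError: max() iterable argument is empty
```

```bash
python3 - <<'E'
from m import *; from plan import *
t=dict(np.load('top0.npz')); s=dict(np.load('side0.npz'))
v=t['pixels'][...,0]; m=((mask(t,3,18,110,0,(308,119,322,134))>0)&(v>138)).astype(np.uint8)
M=cv2.moments(m,True); q=np.array([M['m10'],M['m01']])/M['m00']; G=onz(t,q,.14); print('top face',M['m00'],q,G)
print('side proj of G',proj(s,G))
S=np.array([.4393,-.2521])
for y in (10,10.5,11):
    u=np.array([np.cos(np.radians(y)),np.sin(np.radians(y))]); d=G[:2]-S; print(y,'along/lat mm from strip',d@u*1000,(u[0]*d[1]-u[1]*d[0])*1000)
for p in ((497,135),(680,107),(742,432),(566,462)): print(onz(t,(170+p[0]/4.2,95+p[1]/4.2),.084).round(4))
G[2]=.14
# hover: TCP 60mm above grip top ; grasp TCP z = .112 
for z in (.20,.112): print(z,delta([G[0],G[1],z],toolR(10.5,0)))
E
```

```text
top face 60.0 [314.73333333 126.23333333] [ 0.59435262 -0.22440893  0.14      ]
side proj of G [205.92080766 134.93442424]
10 along/lat mm from strip 157.50552502621252 0.3457775923483841
10.5 along/lat mm from strip 157.5025451388776 -1.028713129134079
11 along/lat mm from strip 157.48757082293443 -2.4031255101289313
[ 0.6104 -0.1685  0.084 ]
[ 0.6283 -0.2754  0.084 ]
[ 0.437  -0.3059  0.084 ]
[ 0.4192 -0.2063  0.084 ]
0.2 ([-511.1, 247.2, 33.0], [0.002, -0.0, 0.091])
0.112 ([-511.1, 247.0, 121.0], [0.002, -0.0, 0.091])
```

Emit:
servo_tool(commands=[[[0, -20, 45, 0, 0, 0, 0], [0, -40, 90, 0, 0, 0, 0], [0, -60, 135, 0, 0, 0, 0], [0, -80, 180, 0, 0, 0, 0], [0, -100, 225, 0, 0, 0, 0]]])

```text
time_s: 0.6
tcp_pos: [0.2044, -0.3559, 0.233]
ee_rot: [[-0.963, -0.27, -0.0], [-0.27, 0.963, 0.001], [0.0, 0.001, -1.0]]
wrist_force: [2.2, 1.2, 1.0]
gripper_width: 1.001
gripper_force: 0.0
```

Emit:
servo_tool(commands=[[[0, -45, 2, 0, 0, 0, 0.02], [0, -90, 4, 0, 0, 0, 0.04], [0, -135, 6, 0, 0, 0, 0.06], [0, -180, 8, 0, 0, 0, 0.08], [0, -225, 10, 0, 0, 0, 0.09]]])

```text
time_s: 1.1
tcp_pos: [0.42, -0.286, 0.2334]
ee_rot: [[-0.983, -0.184, -0.0], [-0.184, 0.983, 0.0], [0.0, 0.0, -1.0]]
wrist_force: [0.0, -0.8, 0.6]
gripper_width: 1.003
gripper_force: 0.0
```

```bash
python3 - <<'E'
from plan import *
s=r.sense();print(s['tcp_pos'],s['time_s'])
print(delta([.5944,-.2244,.112],toolR(10,0)))
E
```

```text
[ 0.42003779 -0.28601512  0.23340907] 1.1
([-182.7, 28.5, 121.4], [0.0, -0.0, 0.01])
```

Emit:
servo_tool(commands=[[[0, -45, 7, 5, 0, 0, 0.01], [0, -90, 14, 10, 0, 0, 0.01], [0, -135, 21, 20, 0, 0, 0.01], [0, -183, 28.5, 30, 0, 0, 0.01], [0, -183, 28.5, 30, 0, 0, 0.01]]])

```text
time_s: 1.6
tcp_pos: [0.5967, -0.2231, 0.1993]
ee_rot: [[-0.984, -0.177, -0.004], [-0.177, 0.984, 0.001], [0.004, 0.002, -1.0]]
wrist_force: [-1.1, 1.1, -1.3]
gripper_width: 1.0
gripper_force: 0.0
```

```bash
python3 - <<'E'
from m import *; from plan import *
print(delta([.5944,-.2244,.112],toolR(10,0)))
w=cap('wrist','pics/w1.png'); G=[.5944,-.2244,.14]; print('expected grip top px',proj(w,G))
print('tcp px',proj(w,np.array(r.sense()['tcp_pos'])))
E
```

```text
([2.2, -1.0, 87.3], [0.002, -0.004, 0.004])
expected grip top px [255.99459228 206.90978304]
tcp px [256.69895728 245.02378016]
```

View pics/w1.png

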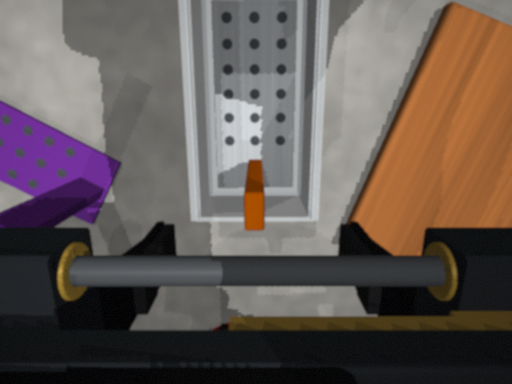

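The wrist view shows the grip's top face at (255,210) between the fingers, close to the expected (256,207), and the tray is square to the tool. I'll descend and grip.

Emit:
servo_tool(commands=[[[0, 1, -1, 20, 0, 0, 0], [0, 1, -1, 40, 0, 0, 0], [0, 1, -1, 60, 0, 0, 0], [0, 1, -1, 75, 0, 0, 0], [0, 1, -1, 87, 0, 0, 0]]])

```text
time_s: 2.15
tcp_pos: [0.5911, -0.2271, 0.1159]
ee_rot: [[-0.985, -0.173, -0.001], [-0.173, 0.985, 0.0], [0.001, 0.0, -1.0]]
wrist_force: [0.2, -0.4, -0.0]
gripper_width: 0.998
gripper_force: 0.0
```

Emit:
servo_tool(commands=[[[0.5, 0, 0, 0, 0, 0, 0], [1, 0, 0, 0, 0, 0, 0], [1, 0, 0, 0, 0, 0, 0], [1, 0, 0, 0, 0, 0, 0], [1, 0, 0, 0, 0, 0, 0]]])

```text
time_s: 2.65
tcp_pos: [0.5928, -0.2267, 0.1173]
ee_rot: [[-0.985, -0.174, 0.001], [-0.174, 0.985, -0.0], [-0.001, -0.0, -1.0]]
wrist_force: [0.9, -1.0, -0.2]
gripper_width: 0.631
gripper_force: 0.0
```

Emit:
servo_tool(commands=[[[1, 0, 0, 0, 0, 0, 0], [1, 0, 0, 0, 0, 0, 0], [1, 0, 0, 0, 0, 0, 0], [1, 0, 0, 0, 0, 0, 0], [1, 0, 0, 0, 0, 0, 0]]])

```text
time_s: 3.15
tcp_pos: [0.5925, -0.2266, 0.1165]
ee_rot: [[-0.985, -0.174, -0.0], [-0.174, 0.985, 0.0], [0.0, 0.0, -1.0]]
wrist_force: [-0.1, 1.3, 1.2]
gripper_width: 0.171
gripper_force: 0.6
```

Emit:
servo_tool(commands=[[[1, 0, 0, 0, 0, 0, 0], [1, 0, 0, 0, 0, 0, 0], [1, 0, 0, 0, 0, 0, 0], [1, 0, 0, 0, 0, 0, 0], [1, 0, 0, 0, 0, 0, 0]]])

```text
time_s: 3.65
tcp_pos: [0.5925, -0.2266, 0.1164]
ee_rot: [[-0.985, -0.174, -0.0], [-0.174, 0.985, 0.0], [0.0, 0.0, -1.0]]
wrist_force: [-0.1, 0.2, -1.5]
gripper_width: 0.161
gripper_force: 30.0
```

```bash
cat >> plan.py <<'E'
# plate coords (along x from low end, z up from underside) -> TCP, given TCP offset in plate frame at grasp
def tcp(Lx,Lz,p,yaw,low0,off):
    """low end mid bottom edge at tray (Lx ahead of start, height Lz), pitch p"""
    u=Ro.from_euler('z',yaw,True).apply
    return np.array(low0)+u([Lx,0,Lz])+u(Ro.from_euler('y',-p,True).apply(off))
E
python3 - <<'E'
from plan import *
s=r.sense(); T=s['tcp_pos']; print(T,s['gripper_force'],s['wrist_force'])
# plate: low end 163 mm behind grip, underside z .004; tcp height above underside
off=np.array([.163,0,T[2]-.004]); low0=T-Ro.from_euler('z',10,True).apply(off)
np.savez('g.npz',off=off,low0=low0)
for Lx,Lz,p in [(0,.000,2),(.003,.002,6),(.006,.004,10),(.009,.006,14),(.012,.008,18),(.016,.010,22),(.019,.012,26),(.022,.014,29),(.025,.016,32),(.028,.020,35)]:
    print((Lx,Lz,p),delta(tcp(Lx,Lz,p,10,low0,off),toolR(10,p)))
E
```

```text
[ 0.59246149 -0.22661384  0.11642253] 29.980294480919838 [-0.05762514  0.16589027 -1.51405087]
(0, 0.0, 2) ([4.0, 0.0, -5.6], [0.0, -0.035, 0.0])
(0.003, 0.002, 6) ([9.6, 0.0, -18.4], [0.0, -0.105, 0.0])
(0.006, 0.004, 10) ([16.0, 0.0, -30.6], [0.0, -0.175, 0.0])
(0.009, 0.006, 14) ([23.0, 0.0, -42.1], [0.0, -0.244, 0.0])
(0.012, 0.008, 18) ([30.7, 0.0, -52.9], [0.0, -0.314, 0.0])
(0.016, 0.01, 22) ([38.0, 0.0, -62.9], [0.0, -0.384, 0.0])
(0.019, 0.012, 26) ([46.8, 0.0, -72.1], [0.0, -0.454, 0.0])
(0.022, 0.014, 29) ([52.9, 0.0, -78.9], [0.0, -0.506, 0.0])
(0.025, 0.016, 32) ([59.3, 0.0, -85.3], [0.0, -0.559, 0.0])
(0.028, 0.02, 35) ([66.0, 0.0, -93.2], [0.0, -0.611, 0.0])
```

Emit:
servo_tool(commands=[[[1, 4, 0, -5.6, 0, -0.035, 0], [1, 6.5, 0, -12, 0, -0.07, 0], [1, 9.6, 0, -18.4, 0, -0.105, 0], [1, 12.8, 0, -24.5, 0, -0.14, 0], [1, 16, 0, -30.6, 0, -0.175, 0]]])

```text
time_s: 4.15
tcp_pos: [0.5762, -0.2296, 0.1477]
ee_rot: [[-0.969, -0.174, 0.174], [-0.171, 0.985, 0.031], [-0.177, 0.0, -0.984]]
wrist_force: [-0.0, -0.5, -2.7]
gripper_width: 0.161
gripper_force: 30.0
```

```bash
python3 - <<'E'
from plan import *
g=np.load('g.npz'); s=r.sense(); print(s['wrist_force'],s['moment'],s['gripper_force'])
for Lx,Lz,p in [(.009,.006,14),(.012,.008,18),(.016,.010,22),(.019,.012,26),(.022,.014,29),(.025,.016,32),(.028,.020,35)]:
    print((Lx,Lz,p),delta(tcp(Lx,Lz,p,10,g['low0'],g['off']),toolR(10,p)))
c=cap('side'); cv2.imwrite('pics/s1.png',cv2.resize(c['pixels'][90:210,140:300,::-1],None,fx=5,fy=5))
E
```

```text
[-0.03919907 -0.45222281 -2.67114848] [-0.00150713  0.35788194  0.00449375] 29.97858016518876
(0.009, 0.006, 14) ([4.5, 0.1, -11.8], [0.0, -0.067, 0.0])
(0.012, 0.008, 18) ([10.1, 0.1, -23.7], [0.0, -0.137, -0.0])
(0.016, 0.01, 22) ([15.5, 0.1, -34.9], [0.0, -0.206, -0.0])
(0.019, 0.012, 26) ([22.5, 0.1, -45.5], [0.0, -0.276, -0.0])
(0.022, 0.014, 29) ([27.4, 0.1, -53.3], [0.0, -0.329, -0.0])
(0.025, 0.016, 32) ([32.6, 0.1, -60.7], [0.0, -0.381, -0.0])
(0.028, 0.02, 35) ([37.7, 0.1, -69.6], [0.0, -0.433, -0.0])
```

View pics/s1.png

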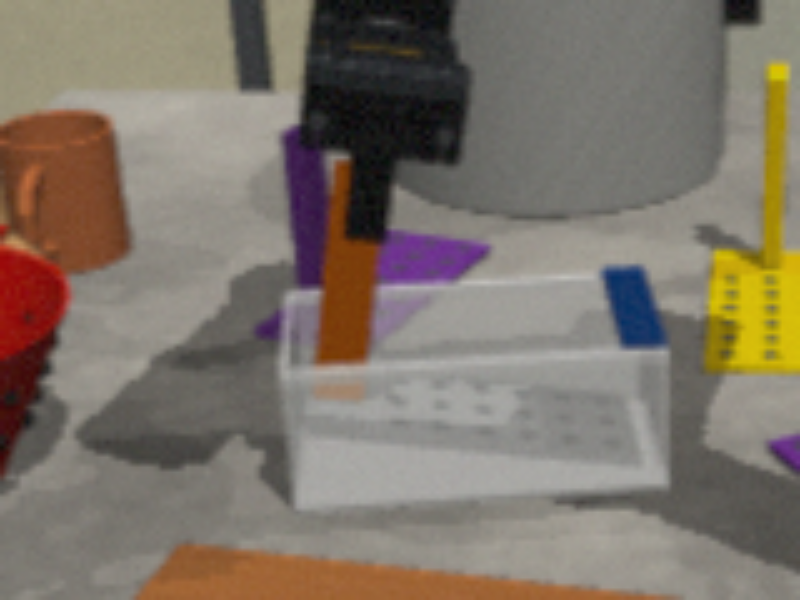

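The plate tilts with the hand: its grip end is at crop (340,390) and the low end at (640,440) is still inside, under the strip. I'll continue tilting.

Emit:
servo_tool(commands=[[[1, 4.5, 0, -11.8, 0, -0.067, 0], [1, 10.1, 0, -23.7, 0, -0.137, 0], [1, 15.5, 0, -34.9, 0, -0.206, 0], [1, 22.5, 0, -45.5, 0, -0.276, 0], [1, 27.4, 0, -53.3, 0, -0.329, 0]]])

```text
time_s: 4.7
tcp_pos: [0.5397, -0.2357, 0.1955]
ee_rot: [[-0.861, -0.174, 0.477], [-0.152, 0.985, 0.084], [-0.485, -0.0, -0.875]]
wrist_force: [0.2, 0.5, -2.6]
gripper_width: 0.162
gripper_force: 30.0
```

```bash
python3 - <<'E'
from plan import *
g=np.load('g.npz'); s=r.sense(); print(s['wrist_force'],s['moment'],s['gripper_force'])
for Lx,Lz,p in [(.025,.016,32),(.027,.020,35),(.027,.04,35),(.027,.07,35),(.027,.10,35),(.027,.13,35)]:
    print((Lx,Lz,p),delta(tcp(Lx,Lz,p,10,g['low0'],g['off']),toolR(10,p)))
c=cap('side'); cv2.imwrite('pics/s2.png',cv2.resize(c['pixels'][90:210,140:300,::-1],None,fx=5,fy=5))
E
```

```text
[ 0.15460151  0.53391893 -2.61561386] [-0.24398693  1.47794179 -0.00982639] 29.980144968722016
(0.025, 0.016, 32) ([2.1, -0.2, -8.3], [0.0, -0.052, 0.0])
(0.027, 0.02, 35) ([4.9, -0.2, -18.9], [0.0, -0.105, 0.0])
(0.027, 0.04, 35) ([-4.8, -0.2, -36.3], [0.0, -0.105, 0.0])
(0.027, 0.07, 35) ([-19.3, -0.2, -62.6], [0.0, -0.105, 0.0])
(0.027, 0.1, 35) ([-33.8, -0.2, -88.8], [0.0, -0.105, 0.0])
(0.027, 0.13, 35) ([-48.4, -0.2, -115.1], [0.0, -0.105, 0.0])
```

View pics/s2.png

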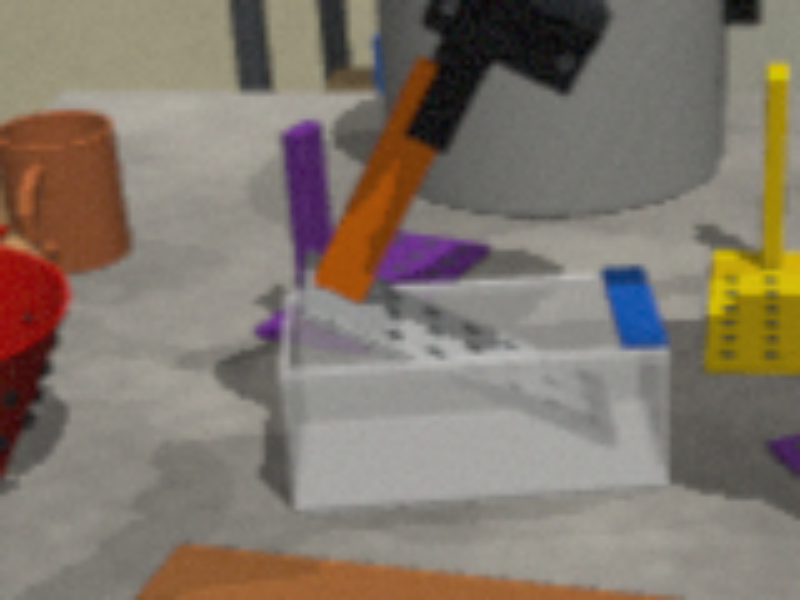

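No slip. The low end at crop (612,443) is ahead of the strip's inner edge, and the grip end is clear of the far wall. I'll take the last few degrees, then lift straight up.

Emit:
servo_tool(commands=[[[1, 3.5, 0, -9.5, 0, -0.05, 0], [1, 7.4, 0, -20, 0, -0.105, 0], [1, -2.3, 0, -37.5, 0, -0.105, 0], [1, -9.5, 0, -51, 0, -0.105, 0], [1, -16.8, 0, -64, 0, -0.105, 0]]])

```text
time_s: 5.25
tcp_pos: [0.5251, -0.2386, 0.2601]
ee_rot: [[-0.808, -0.174, 0.563], [-0.143, 0.985, 0.099], [-0.572, -0.0, -0.82]]
wrist_force: [0.1, 0.7, -2.5]
gripper_width: 0.159
gripper_force: 30.0
```

```bash
python3 - <<'E'
from plan import *
g=np.load('g.npz'); s=r.sense(); print(s['wrist_force'],s['moment'],s['gripper_force'])
for Lx,Lz,p in [(.024,.07,35),(.024,.1,35),(.024,.14,35)]:
    print((Lx,Lz,p),delta(tcp(Lx,Lz,p,10,g['low0'],g['off']),toolR(10,p)))
E
```

```text
[ 0.1143945   0.69315071 -2.51503848] [-0.29462063  1.64788157 -0.02626376] 29.977406398393214
(0.024, 0.07, 35) ([1.5, 0.1, -0.4], [0.0, -0.002, 0.001])
(0.024, 0.1, 35) ([-15.6, 0.1, -25.0], [0.0, -0.002, 0.001])
(0.024, 0.14, 35) ([-38.5, 0.1, -57.9], [0.0, -0.002, 0.001])
```

Emit:
servo_tool(commands=[[[1, -9, 0, -13, 0, 0, 0], [1, -18, 0, -26, 0, 0, 0], [1, -27, 0, -39, 0, 0, 0], [1, -36, 0, -52, 0, 0, 0], [1, -44, 0, -64, 0, 0, 0]]])

```text
time_s: 5.75
tcp_pos: [0.5247, -0.2384, 0.338]
ee_rot: [[-0.808, -0.175, 0.563], [-0.143, 0.985, 0.1], [-0.572, -0.0, -0.82]]
wrist_force: [-0.6, -0.2, -2.5]
gripper_width: 0.158
gripper_force: 30.0
```

```bash
python3 - <<'E'
from plan import *
g=np.load('g.npz'); s=r.sense(); print(s['wrist_force'],s['moment'],s['gripper_force'],s['tcp_pos'])
off=g['off']; h=off[2]
B=np.array([.545,-.0087]); yaw=-9.5
u=lambda v: Ro.from_euler('z',yaw,True).apply(v)
T=np.array([*B,0.016])+u([.073,0,h])
np.savez('b.npz',T=T); print(T)
print('over, flat, +60mm',delta(T+[0,0,.06],toolR(yaw,0)))
print('over, flat, +60mm',delta(T+[0,0,.1],toolR(yaw,20)))
c=cap('side','pics/s3.png')
E
```

```text
[-0.60356164 -0.16491664 -2.46496122] [-0.27500345  1.62357668 -0.00994763] 29.977516033686697 [ 0.52467653 -0.23835206  0.33795   ]
[ 0.61699885 -0.02074848  0.12842253]
over, flat, +60mm ([-20.2, 198.2, 196.3], [0.104, 0.603, 0.331])
over, flat, +60mm ([-43.1, 198.2, 163.5], [0.158, 0.257, 0.304])
```

View pics/s3.png

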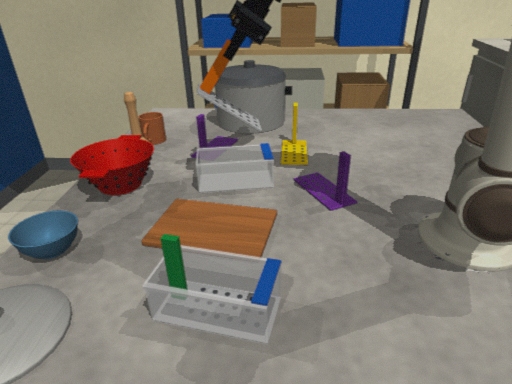

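The plate is fully out, at (230,105) in the side view, hanging at about 35°. Now I'll carry it over the board.

```bash
python3 - <<'E'
from plan import *
T=np.load('b.npz')['T']
print(delta(T+[0,0,.17],toolR(-9.5,20)))
E
```

```text
([-80.6, 199.2, 108.1], [0.155, 0.262, 0.305])
```

Emit:
servo_tool(commands=[[[1, -11, 28, 15, 0.022, 0.037, 0.043], [1, -23, 56, 30, 0.044, 0.075, 0.087], [1, -34, 85, 46, 0.066, 0.112, 0.13], [1, -46, 114, 62, 0.088, 0.15, 0.174], [1, -58, 142, 77, 0.11, 0.187, 0.218]]])

```text
time_s: 6.3
tcp_pos: [0.59, -0.081, 0.3062]
ee_rot: [[-0.911, 0.07, 0.405], [0.069, 0.997, -0.018], [-0.406, 0.011, -0.914]]
wrist_force: [2.1, -1.2, -2.7]
gripper_width: 0.159
gripper_force: 30.0
```

```bash
python3 - <<'E'
from plan import *
T=np.load('b.npz')['T']; print(r.sense()['tcp_pos'])
print(delta(T+[0,0,.12],toolR(-9.5,0)))
E
```

```text
[ 0.59004639 -0.0810366   0.30620041]
([3.0, 61.4, 62.6], [0.031, 0.417, 0.092])
```

Emit:
servo_tool(commands=[[[1, 0.6, 12, 12.5, 0.006, 0.083, 0.018], [1, 1.2, 24, 25, 0.012, 0.167, 0.037], [1, 1.8, 37, 37.5, 0.018, 0.25, 0.055], [1, 2.4, 49, 50, 0.024, 0.333, 0.073], [1, 3, 61.4, 62.6, 0.031, 0.417, 0.092]]])

```text
time_s: 6.8
tcp_pos: [0.618, -0.0214, 0.2488]
ee_rot: [[-0.986, 0.164, 0.0], [0.164, 0.986, 0.001], [-0.0, 0.001, -1.0]]
wrist_force: [-0.6, -1.2, -2.1]
gripper_width: 0.16
gripper_force: 30.0
```

Emit:
servo_tool(commands=[[[1, 0, 0, 15, 0, 0, 0], [1, 0, 0, 30, 0, 0, 0], [1, 0, 0, 45, 0, 0, 0], [1, 0, 0, 60, 0, 0, 0], [1, 0, 0, 70, 0, 0, 0]]])

```text
time_s: 7.3
tcp_pos: [0.6173, -0.0222, 0.1776]
ee_rot: [[-0.986, 0.164, 0.001], [0.164, 0.986, 0.001], [-0.001, 0.001, -1.0]]
wrist_force: [0.4, -0.2, -2.1]
gripper_width: 0.162
gripper_force: 30.0
```

```bash
python3 - <<'E'
from plan import *
T=np.load('b.npz')['T']; s=r.sense();print(s['tcp_pos'],s['wrist_force'])
print(delta(T,toolR(-9.5,0)))
a=cap('side'); b=cap('top'); np.savez('side4.npz',**a); np.savez('top4.npz',**b)
A=cv2.resize(a['pixels'][120:280,130:300],(510,480)); B=cv2.resize(b['pixels'][95:225,170:250],(290,480))
cv2.imwrite('pics/p4.png',np.hstack([A,B])[:,:,::-1])
E
```

```text
[ 0.61732106 -0.02217149  0.17757483] [ 0.38550667 -0.24018253 -2.12896208]
([0.6, 1.3, 49.2], [0.001, 0.001, 0.001])
```

View pics/p4.png

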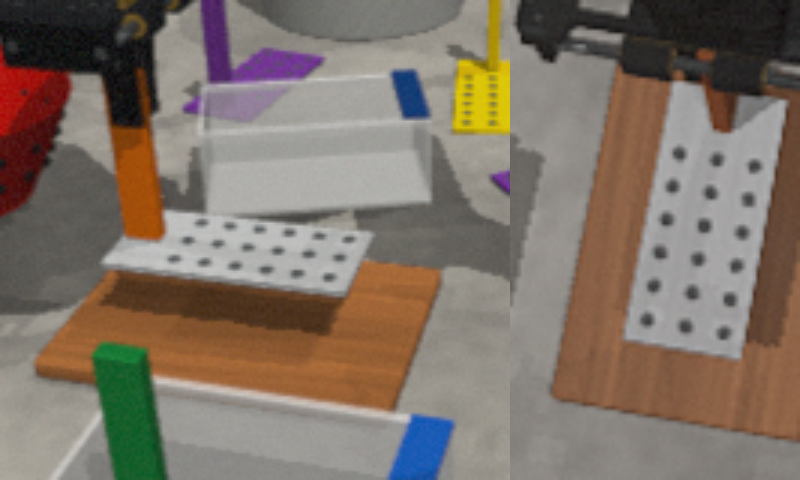

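The plate hangs about level over the board. Its low-end corners are at (201,187) and (233,192) in the top view and at (245,218) and (254,197) in the side view. I'll triangulate both for centring and sag.

```bash
python3 - <<'E'
from m import *
t=dict(np.load('top4.npz')); s=dict(np.load('side4.npz'))
def P(c): return c['camera_matrix']@np.c_[c['R'],c['t']]
X=cv2.triangulatePoints(P(t),P(s),np.array([[201.4,233.4],[186.8,191.7]]),np.array([[245,254.3],[217.7,197.3]])); X=(X[:3]/X[3]).T; print(X.round(4))
B=np.array([.545,-.0087]); a=np.radians(-9.5); u=np.array([np.cos(a),np.sin(a)]); n=np.array([-u[1],u[0]])
Y=np.array([onz(t,p,.071) for p in ((201.4,186.8),(233.4,191.7))])
for Q in (X,Y):
    m=Q[:,:2].mean(0)-B; d=Q[0]-Q[1]; print('low edge along',m@u*1000,'lat',m@n*1000,'yaw',np.degrees(np.arctan2(-d[0],d[1])),'len',np.linalg.norm(d))
# board in same picture: left edge + bottom edge from initial picture
t0=dict(np.load('top0.npz')); c,b=rect(mask(t0,5,18,60,50,(178,100,272,220)))
Q=np.array([onz(t0,p,.016)[:2] for p in b]); print(Q.round(4), Q.mean(0))
E
```

```text
[[ 0.4659  0.0418  0.066 ]
 [ 0.4538 -0.0362  0.0685]]
low edge along -85.89327997180276 lat -2.7203197647077473 yaw -8.861277780908525 len 0.07893529360317797
low edge along -88.10200193254434 lat -3.574348488560127 yaw -8.366134092665543 len 0.07816756202549341
[[ 0.4318  0.1   ]
 [ 0.6901  0.0642]
 [ 0.6577 -0.1184]
 [ 0.4017 -0.0755]] [ 0.54530133 -0.00744105]
```

Emit:
servo_tool(commands=[[[1, 1, 1, 10, 0, 0, 0], [1, 2, 2, 20, 0, 0, 0], [1, 2.5, 3.5, 30, 0, 0, 0], [1, 2.5, 3.5, 37, 0, 0, 0], [1, 2.5, 3.5, 42, 0, 0, 0]]])

```text
time_s: 7.9
tcp_pos: [0.6151, -0.0186, 0.1361]
ee_rot: [[-0.987, 0.164, 0.001], [0.164, 0.987, -0.0], [-0.001, 0.0, -1.0]]
wrist_force: [-0.4, 0.6, -3.0]
gripper_width: 0.157
gripper_force: 30.0
```

Emit:
servo_tool(commands=[[[1, 0, 0, 1, 0, 0, 0], [1, 0, 0, 2, 0, 0, 0], [1, 0, 0, 3, 0, 0, 0], [1, 0, 0, 4, 0, 0, 0], [1, 0, 0, 4, 0, 0, 0]]])

```text
time_s: 8.4
tcp_pos: [0.6154, -0.0187, 0.1331]
ee_rot: [[-0.986, 0.164, 0.002], [0.164, 0.986, 0.0], [-0.002, 0.001, -1.0]]
wrist_force: [-0.1, -0.9, -2.5]
gripper_width: 0.159
gripper_force: 30.0
```

Emit:
servo_tool(commands=[[[1, 0, 0, 0.7, 0, 0, 0], [1, 0, 0, 1.4, 0, 0, 0], [1, 0, 0, 2.1, 0, 0, 0], [1, 0, 0, 2.8, 0, 0, 0], [1, 0, 0, 3, 0, 0, 0]]])

```text
time_s: 8.9
tcp_pos: [0.6153, -0.0186, 0.1299]
ee_rot: [[-0.986, 0.164, 0.002], [0.164, 0.986, 0.0], [-0.002, 0.0, -1.0]]
wrist_force: [-0.5, -0.9, -2.8]
gripper_width: 0.156
gripper_force: 30.0
```

Emit:
servo_tool(commands=[[[1, 0, 0, 0.4, 0, 0, 0], [1, 0, 0, 0.8, 0, 0, 0], [1, 0, 0, 1.2, 0, 0, 0], [1, 0, 0, 1.2, 0, 0, 0], [1, 0, 0, 1.2, 0, 0, 0]]])

```text
time_s: 9.4
tcp_pos: [0.6154, -0.0186, 0.1288]
ee_rot: [[-0.987, 0.164, 0.002], [0.164, 0.987, 0.0], [-0.002, 0.001, -1.0]]
wrist_force: [-0.2, -0.3, -3.0]
gripper_width: 0.158
gripper_force: 30.0
```

Emit:
servo_tool(commands=[[[1, 0, 0, 0.3, 0, 0, 0], [1, 0, 0, 0.6, 0, 0, 0], [1, 0, 0, 0.8, 0, 0, 0], [1, 0, 0, 0.8, 0, 0, 0], [1, 0, 0, 0.8, 0, 0, 0]]])

```text
time_s: 9.9
tcp_pos: [0.6157, -0.0186, 0.1283]
ee_rot: [[-0.987, 0.164, 0.003], [0.164, 0.987, 0.0], [-0.003, 0.001, -1.0]]
wrist_force: [0.6, -1.0, -1.3]
gripper_width: 0.156
gripper_force: 30.0
```

```bash
python3 - <<'E'
from plan import *
s=r.sense(); print(s['wrist_force'],s['moment'],s['tcp_pos'])
a=cap('side'); b=cap('top'); np.savez('side5.npz',**a); np.savez('top5.npz',**b)
A=cv2.resize(a['pixels'][170:270,130:300],(510,300)); B=cv2.resize(b['pixels'][95:225,170:250],(290,480))
A=np.vstack([A,np.zeros((180,510,3),np.uint8)])
cv2.imwrite('pics/p5.png',np.hstack([A,B])[:,:,::-1])
E
```

```text
[ 0.56165092 -0.95433819 -1.27113362] [-0.03664103 -0.21778749 -0.01053902] [ 0.6156939  -0.01863525  0.12834826]
```

View pics/p5.png

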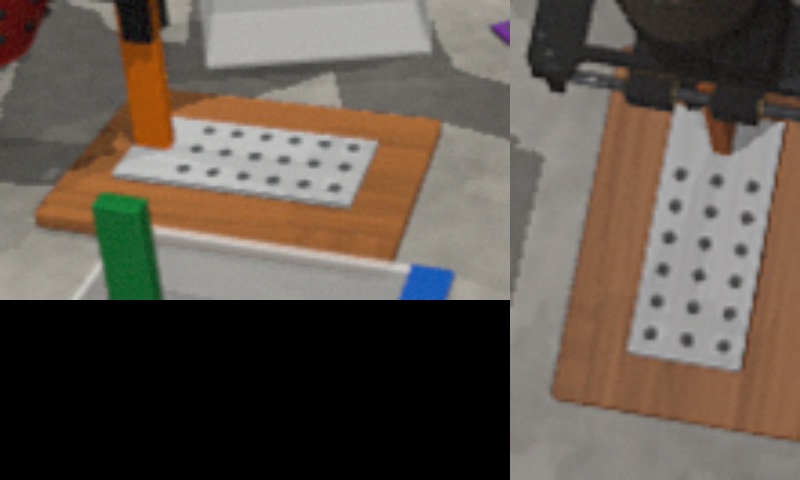

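The plate is now touching the board, with low-end corners at (202.6,190.3) and (233.7,195.0) in the top view. I'll check the centring before letting go.

```bash
python3 - <<'E'
from m import *
t=dict(np.load('top5.npz'))
Y=np.array([onz(t,p,.022) for p in ((202.55,190.3),(233.7,194.95))])
for B in ([.545,-.0087],[.5453,-.0074]):
    a=np.radians(-9.3); u=np.array([np.cos(a),np.sin(a)]); n=np.array([-u[1],u[0]])
    m=Y[:,:2].mean(0)-B; d=Y[0]-Y[1]; print(m@u*1000,m@n*1000,np.degrees(np.arctan2(-d[0],d[1])),np.linalg.norm(d))
# board near-robot edge / left edge in this image
hsv=cv2.cvtColor(t['pixels'],cv2.COLOR_RGB2HSV); w=cv2.inRange(hsv,(3,60,50),(18,255,255))
for row in (180,):
    x=np.where(w[row,175:275])[0]+175; print(row,x.min(),x.max())
E
```

```text
-89.1210964176782 -0.4951408156542006 -8.140011863830273 0.0799228848427325
-89.20706816516585 -1.8265343933140517 -8.140011863830273 0.0799228848427325
180 186 255
```

Centred to within 2 mm and about 1°. I'll settle it a little lower, then open.

Emit:
servo_tool(commands=[[[1, 0, 0, 0.3, 0, 0, 0], [1, 0, 0, 0.6, 0, 0, 0], [1, 0, 0, 0.9, 0, 0, 0], [1, 0, 0, 0.9, 0, 0, 0], [1, 0, 0, 0.9, 0, 0, 0]]])

```text
time_s: 10.5
tcp_pos: [0.6158, -0.0186, 0.1283]
ee_rot: [[-0.987, 0.163, 0.003], [0.163, 0.987, 0.0], [-0.003, 0.001, -1.0]]
wrist_force: [0.0, 0.1, 6.2]
gripper_width: 0.158
gripper_force: 30.0
```

Firm, gentle contact (about 6 N, and the TCP no longer sinks). I'll release.

Emit:
servo_tool(commands=[[[0.8, 0, 0, 0, 0, 0, 0], [0.7, 0, 0, 0, 0, 0, 0], [0.5, 0, 0, 0, 0, 0, 0], [0.4, 0, 0, 0, 0, 0, 0], [0.4, 0, 0, 0, 0, 0, 0]]])

```text
time_s: 11.0
tcp_pos: [0.6153, -0.0187, 0.1268]
ee_rot: [[-0.986, 0.164, 0.001], [0.164, 0.986, 0.0], [-0.001, 0.0, -1.0]]
wrist_force: [0.1, -0.3, 0.5]
gripper_width: 0.475
gripper_force: 0.0
```

Emit:
servo_tool(commands=[[[0.3, 0, 0, 0, 0, 0, 0], [0.3, 0, 0, 0, 0, 0, 0], [0.3, 0, 0, 0, 0, 0, 0], [0.3, 0, 0, 0, 0, 0, 0], [0.3, 0, 0, 0, 0, 0, 0]]])

```text
time_s: 11.5
tcp_pos: [0.6154, -0.0186, 0.1271]
ee_rot: [[-0.986, 0.164, 0.002], [0.164, 0.986, 0.0], [-0.002, 0.001, -1.0]]
wrist_force: [0.3, 0.0, -0.4]
gripper_width: 0.696
gripper_force: 0.0
```

Emit:
servo_tool(commands=[[[0.3, 0, 0, -20, 0, 0, 0], [0.3, 0, 0, -50, 0, 0, 0], [0.3, 0, 0, -85, 0, 0, 0], [0.3, 0, 0, -120, 0, 0, 0], [0.3, 0, 0, -150, 0, 0, 0]]])

```text
time_s: 12.0
tcp_pos: [0.6153, -0.0187, 0.2794]
ee_rot: [[-0.987, 0.164, 0.004], [0.164, 0.987, 0.0], [-0.003, 0.001, -1.0]]
wrist_force: [0.3, 0.9, 0.6]
gripper_width: 0.701
gripper_force: 0.0
```

Emit:
servo_tool(commands=[[[0.3, 35, 0, 0, 0, 0, 0], [0.3, 70, 0, 0, 0, 0, 0], [0.3, 110, 0, 0, 0, 0, 0], [0.3, 140, 0, 0, 0, 0, 0], [0.3, 140, 0, 0, 0, 0, 0]]])

```text
time_s: 12.5
tcp_pos: [0.4738, 0.0042, 0.2777]
ee_rot: [[-0.987, 0.162, 0.002], [0.163, 0.987, 0.001], [-0.002, 0.002, -1.0]]
wrist_force: [0.9, -0.3, 0.7]
gripper_width: 0.694
gripper_force: 0.0
```

```bash
python3 - <<'E'
from plan import *
a=cap('side','pics/s6.png'); print(r.sense()['wrist_force'])
E
```

```text
[0.89289973 0.0941899  0.28328082]
```

View pics/s6.png

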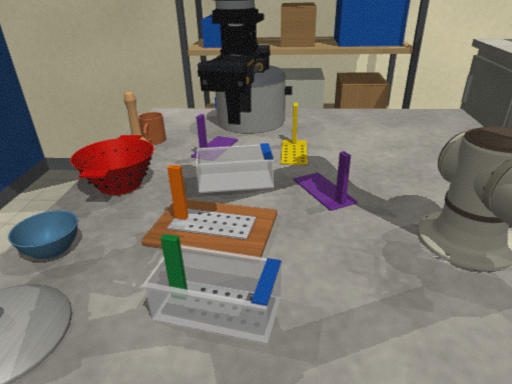

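The plate lies flat and centred on the board at (213,220), the green-grip plate at (175,265) hasn't moved, and the gripper is clear.

```bash
python3 -c "
from station import r
print(r.finish_job())"
```

```text
the job is handed in; nothing more can be done
None
```

The orange-grip plate came out grip end first and now lies flat and lengthwise on the board, within about 2 mm of centre and 1° of straight; the green-grip plate was not touched, and the job is handed in at about 12.5 s.

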